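# Return the missing tint carton to its numbered row

## Robot

A 6-joint arm with a two-finger parallel gripper is mounted at the origin on the work surface. World frame = base frame: x ahead of the robot, y to its left, z up, the work surface at z = 0. Lengths are in mm, angles in rad, forces in N, time in s.
With the tool pointing down it reaches from about 300 to 850 mm from the base axis. Payload 5.4 kg.
Tool frame: the origin (TCP) lies between the finger pads; the fingertips stand 22 mm ahead of it and the grasp point (between the pads) lies 3 mm ahead of it; x points along the fingers, y is the direction in which the jaws open and shut, and the axes are right-handed (so a half turn about x gives the same grasp; the last joint's range is limited). The gripper opens to 85 mm and grips with 20 to 120 N. Pads are 22 mm wide; open, the fingers measure 114 mm over their backs; the gripper's body (76 mm by 85 mm) begins 54 mm behind the grasp point. The pads swing forward as they close: fully open they stand 13 mm farther back than shut.
Start: joints at [0.891, 0.158, 1.597, -0, 1.386, -0.21], TCP at [260.314, 512.682, 253.299] pointing down, gripper open.
Joint ranges: [-2.91, 2.91], [-0.94, 2.29], [0.18, 2.7], [-1.29, 4.43], [0.17, 2.64], [-3, 3]. Speed limits (rad/s): [2.57, 2.57, 3.14, 3.14, 3.14, 3.14].

## Interface

Orientations are given as a rotation vector (axis times angle).
In Python, from workcell import * gives the robot as it stands.
- The arm moves only by the tool carry_out, never from a script. Its argument "targets" is a list of rows, each a list of 7 numbers: the finger opening in cm, from 0 to 8.54, then the shift along the world's x, y, z in cm, then the turn, a rotation vector about the world's x, y, z in degrees. A call has exactly 5 rows; each row is the pose to reach, as a shift and turn from the pose commanded when the call began; what a row does not reach only later rows make up. A row lasts 1/12 s, in which the tool goes at most 41.7 mm and 7.16 degrees, less where a joint would pass 70% of its speed; a pose out of reach is approached as far as the arm can. A call with a gripper value outside its range is refused whole. The fingers move at their own pace and stop on an object; "squeeze" is the grip in N (left out, the last holds). Time passes only in rows, so rows that repeat a pose let the fingers close, or fill a call up. It gives the time, the measured TCP pose, the force and the opening at its end, in the units of the state.
- get_state(): the state, without advancing time (a new reading comes with each control period).
- grab_frame(name): name is "scene" or "top"; returns a dict with "color" (420x560x3 uint8, red, green, blue), "K" (3x3 intrinsics, pixels), "k1" (the pictures are not rectified: a ray, as slopes to the right and down, at radius r is drawn at 1 + k1 r^2 times it, then the intrinsics apply), "eye" and "rotation" of the camera in the world. Camera axes: x right, y down, z forward; pixel columns grow to the right and rows downward; lengths in mm; the calibration is good to about 2 mm. A picture is of the moment at which its call begins. There is no depth.
- sign_off(): hands the job in, once; it reports no verdict.
Trained networks look in a picture, given as the dict that the camera call returned (one of the last four; its "shot" number tells which), for a name from the list of things; names that differ only in an ending like _2 or _b are one class to them, and where a whole thing is asked for, a point or a joint stands for the part that bears it (a point fixed in the world has none). Each returns a list of dicts, best first, with "conf" (0 to 1); they miss things now and then, are a little off and sometimes report something else, mostly with a low value. They report only what shows in the picture. A call takes as long as a camera call. They do not tell look-alikes from the thing itself.
- regions_of(label, picture): "mask" (420x560 bool, what is visible of it).
- place_of(label, picture): "at" ([x, y, z] in mm, in world coordinates, good to about 4 mm: a listed point, or the origin of a listed thing).
The state is a dict: "time": time; "q": joint angles; "qd": joint speeds; "joint_efforts": joint torques, N m; "tool_pos": TCP position; "tcp_rot": TCP orientation; "contact_force": force on the tool from outside, world axes, zero at the start; "wrist_torque": the same for the moment, N m; "grip_width": finger opening in mm.
Only numpy, scipy, OpenCV 4.12 (cv2) and the standard library are available. Lean on these libraries where they do the work, as an engineer would, in place of code of your own. Each camera call takes 0.05 s, during which the arm holds its last target. There are 200 camera calls.

## Task

The white tint cartons in the long black tray stand in a row from the shortest to the tallest, but the middle size, number three, has been left out on the worktop. Slide its two neighbours apart along the tray to make room, then lower that carton, without dropping it, into the gap so that it stands upright and square between them, with both neighbours still upright in the tray.

Things in the scene. Friction and masses are not known exactly. Their poses are not given: they have to be found in the camera images.
- row_tray: Fixed black tray, inside 72 (x) by 340 (y), floor 4, walls 5 thick, 20 high (mm). Origin: centre of underside, z up; y is the row's direction, within 10 deg of the robot's y. In it, gaps 1 to 3 mm, stand white 52 (x) by 40 (y) mm cartons 1, 2, 4, 5 towards +y, 60, 72, 96, 108 mm tall; as many black bars on top and x faces. 60 mm or more is free past each end; they slide easily (under 1 N).
- carton3: Carton three, to put back: white, 52 (x) by 40 (y) by 84 mm tall, three black bars on top and on its 40 mm wide faces, 0.08 to 0.13 kg, standing on the worktop nearer the robot than the tray. Origin: centre of its underside, z up. Two spare cartons of the same footprint stand beside it, 70 mm or more clear of it: 60 mm tall with one bar, 108 mm tall with five; they are not wanted.
- carton2: Lower neighbour, in the tray: white carton 52 (x) by 40 (y) by 72 mm tall, two black bars, about 0.09 kg, on the -y side of the place to fill. Origin: centre of its underside, z up; axes parallel to the tray's.
- carton4: Taller neighbour, in the tray: white carton 52 (x) by 40 (y) by 96 mm tall, four black bars, about 0.12 kg, on the +y side of the place to fill; the 108 mm carton stands close against its +y side and slides along with it. Origin: centre of its underside, z up; axes parallel to the tray's.
Things that resemble listed ones, but are neither listed nor needed, are in the scene too. What is shaped like the carton3 but purple is not meant.

How it is judged (in metres and radians):
On the way:
1. cartons two and four have been moved apart, leaving a gap wider than carton three (y of carton4 in the frame of carton2 above 0.082 m), for 0.2 s.
At the end, for the whole second after the job is handed in: Carton three stands in the tray with carton two on its -y side and carton four on its +y side (30 mm or more centre to centre), square to the tray within 15 degrees; all three at rest, upright within 10 degrees, undersides within 6 mm of the tray's floor (z of carton3 in the frame of row_tray between 0 and 0.01 m and angle between each of carton3, carton2, carton4's own z axis and vertical below 0.17 rad and linear speed of each of carton3, carton2, carton4 below 0.02 m/s and x of carton3 in the frame of row_tray between -0.03 and 0.03 m and y of carton3 in the frame of row_tray between -0.165 and 0.165 m and z of carton2 in the frame of row_tray between 0 and 0.01 m and x of carton2 in the frame of row_tray between -0.03 and 0.03 m and y of carton2 in the frame of row_tray between -0.165 and 0.165 m and z of carton4 in the frame of row_tray between 0 and 0.01 m and x of carton4 in the frame of row_tray between -0.03 and 0.03 m and y of carton4 in the frame of row_tray between -0.165 and 0.165 m and angle between the y axis of carton3 and the y axis of row_tray, either way round below 0.26 rad and y of carton3 in the frame of carton2 above 0.03 m and y of carton4 in the frame of carton3 above 0.03 m); the robot touches nothing.
It fails at once if carton three is dropped into the tray (faster than 0.5 m/s over its floor) (x of carton3 in the frame of row_tray between -0.04 and 0.04 m and y of carton3 in the frame of row_tray between -0.17 and 0.17 m and z of carton3 in the frame of row_tray below 0.04 m and linear speed of carton3 above 0.5 m/s).
It also fails if it takes over 51 s, if anything falls off the work surface, if the arm or the gripper's body presses on something with over 40 N, if the wrist force passes 120 N, or if a joint passes its speed limit or range.

## Working session

There is one attempt and no reset: what is moved stays moved. The work goes in short steps, Python scripts to look and compute and a tool call to move; the robot and the scene stay as the last step left them, time stands still between calls to the robot, and variables do not carry over. Pictures are saved under pics/ and viewed, about 8 in all and at most 12, crops included, and the job is handed in when it is done.

Besides the shell and the picture viewer there is one more tool, called after "Request:" by a JSON object that holds its "method" and its "body". carry_out: Moves the arm, as the interface text tells. Its arguments: {"type":"object","properties":{"targets":{"type":"array","items":{"type":"array","items":{"type":"number"}}},"squeeze":{"type":"number"}},"required":["targets"]}

```bash
mkdir -p pics; cat > h.py <<'E'
from workcell import *
import numpy as np, cv2
def ray(p,uv):
    K=np.array(p["K"]);d=np.array([(uv[0]-K[0,2])/K[0,0],(uv[1]-K[1,2])/K[1,1]]);s=d.copy()
    for _ in range(20): s=d/(1+p["k1"]*(s@s))
    return np.array(p["rotation"])@np.r_[s,1]
def at_z(p,uv,z):
    r=ray(p,uv);e=np.array(p["eye"]);return (e+r*(z-e[2])/r[2])
def save(p,n,crop=None,f=1):
    im=cv2.cvtColor(p["color"],cv2.COLOR_RGB2BGR)
    if crop: x0,y0,x1,y1=crop;im=im[y0:y1,x0:x1]
    cv2.imwrite("pics/"+n,cv2.resize(im,None,fx=f,fy=f,interpolation=cv2.INTER_CUBIC))
E
python3 - <<'E'
from h import *
s=get_state();print({k:np.round(v,3) for k,v in s.items()})
for n in("scene","top"):
    p=grab_frame(n);save(p,n+"0.png",f=1.4);print(n,np.round(p["eye"]),np.round(p["rotation"],2).tolist(),p["K"],p["k1"])
    for l in("row_tray","carton3","carton2","carton4"):
        print(l,[(round(d["conf"],2),np.round(d["at"]).tolist()) for d in place_of(l,p)])
        for d in regions_of(l,p): print("  m",round(d["conf"],2),np.round(np.argwhere(d["mask"]).mean(0)[::-1]).tolist(),d["mask"].sum())
E
```

```text
{'time': np.float64(0.0), 'q': array([ 0.891,  0.159,  1.598, -0.   ,  1.386, -0.21 ]), 'qd': array([ 0.   , -0.   ,  0.   ,  0.   , -0.001,  0.002]), 'joint_efforts': array([-0.0000e+00, -3.9601e+01, -3.3142e+01, -0.0000e+00,  9.0000e-03,
        0.0000e+00]), 'tool_pos': array([259.979, 512.245, 252.328]), 'tcp_rot': array([ 0.367,  1.54 , -0.37 ]), 'contact_force': array([ 0.608, -0.779,  0.344]), 'wrist_torque': array([ 0.007, -0.011, -0.014]), 'grip_width': np.float64(85.465)}
scene [1103. -492.  503.] [-1.96, -0.94, 0.52] [[508.80380302   0.         280.1808248 ]
 [  0.         508.80380302 204.34056896]
 [  0.           0.           1.        ]] -0.09298510197733498
row_tray [(0.62, [610.0, 78.0, -0.0])]
  m 0.97 [346.0, 226.0] 3983
carton3 [(0.84, [413.0, -287.0, 2.0]), (0.83, [444.0, -181.0, -2.0]), (0.72, [609.0, 81.0, 7.0]), (0.69, [605.0, 42.0, 5.0])]
  m 0.72 [178.0, 210.0] 2096
  m 0.6 [111.0, 226.0] 1890
  m 0.57 [347.0, 204.0] 1149
  m 0.55 [367.0, 189.0] 1404
carton2 [(0.84, [413.0, -287.0, 2.0]), (0.83, [444.0, -181.0, -2.0]), (0.72, [609.0, 81.0, 7.0]), (0.69, [605
[... 651 characters left out ...]
, -180.0, 1.0]), (0.93, [605.0, 40.0, 4.0]), (0.73, [610.0, 83.0, 5.0]), (0.59, [419.0, -290.0, 0.0])]
  m 0.96 [443.0, 316.0] 1606
  m 0.84 [215.0, 166.0] 1359
  m 0.73 [373.0, 294.0] 1336
  m 0.67 [242.0, 175.0] 1146
carton2 [(0.98, [441.0, -180.0, 1.0]), (0.93, [605.0, 40.0, 4.0]), (0.73, [610.0, 83.0, 5.0]), (0.59, [419.0, -290.0, 0.0])]
  m 0.96 [443.0, 316.0] 1606
  m 0.84 [215.0, 166.0] 1359
  m 0.73 [373.0, 294.0] 1336
  m 0.67 [242.0, 175.0] 1146
carton4 [(0.98, [441.0, -180.0, 1.0]), (0.93, [605.0, 40.0, 4.0]), (0.73, [610.0, 83.0, 5.0]), (0.59, [419.0, -290.0, 0.0])]
  m 0.96 [443.0, 316.0] 1606
  m 0.84 [215.0, 166.0] 1359
  m 0.73 [373.0, 294.0] 1336
  m 0.67 [242.0, 175.0] 1146
```

View pics/scene0.png

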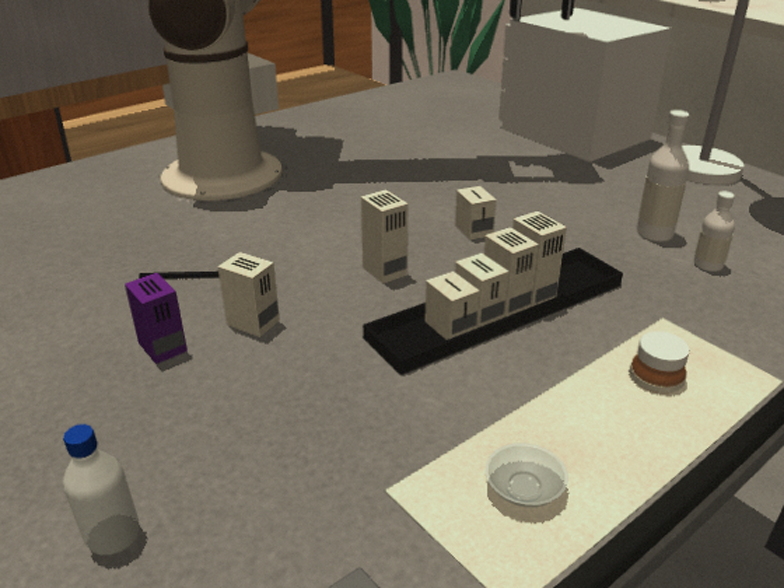

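View pics/top0.png

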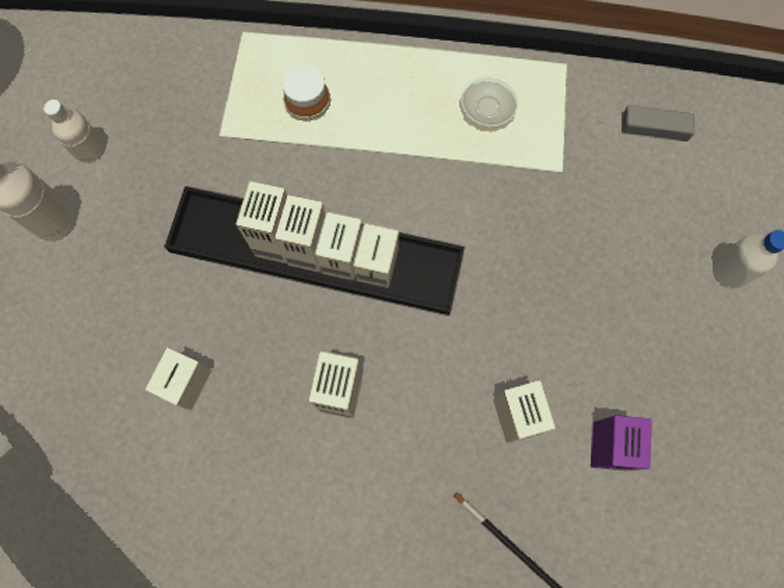

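In the scene view, the row stands at about (490,280) and the white three-bar carton at (248,292). The purple three-bar look-alike is at (157,318) and the white spares are at (385,235) with five bars and (476,212) with one. In the top view, the white three-bar carton is at (529,410), the purple one at (622,442), and the row at (262–376, 205–250). Carton three is therefore the white one at about (444,-181). I'll confirm it in a crop and measure the top faces and tray.

```bash
python3 - <<'E'
from h import *
p=grab_frame("top");save(p,"crop1.png",(100,125,400,335),2.6)
g=cv2.cvtColor(p["color"],cv2.COLOR_RGB2GRAY)
m=((g>195)).astype(np.uint8)
m=cv2.morphologyEx(m,cv2.MORPH_CLOSE,np.ones((3,3)))
m[:128]=0
cs,_=cv2.findContours(m,cv2.RETR_EXTERNAL,cv2.CHAIN_APPROX_NONE)
H={0:0}
for c in cs:
    if cv2.contourArea(c)<250: continue
    u=c[:,0,:].mean(0)
    for z in (60,84,64,76,100,112):
        w=np.array([at_z(p,q,z)[:2] for q in c[:,0]],np.float32)
        r=cv2.minAreaRect(w)
        print(np.round(u),z,np.round(r[0],1),np.round(r[1],1),round(r[2],1))
# tray rim corners
for q in [(184,187),(464,247),(450,313),(166,250)]: print(np.round(at_z(p,np.array(q)/1.4,20)[:2]))
E
```

```text
Traceback (most recent call last):
  File "h.py", line 8, in at_z
    r=ray(p,uv);e=np.array(p["eye"]);return (e+r*(z-e[2])/r[2])
                                                          ~^^^
IndexError: invalid index to scalar variable.
```

View pics/crop1.png

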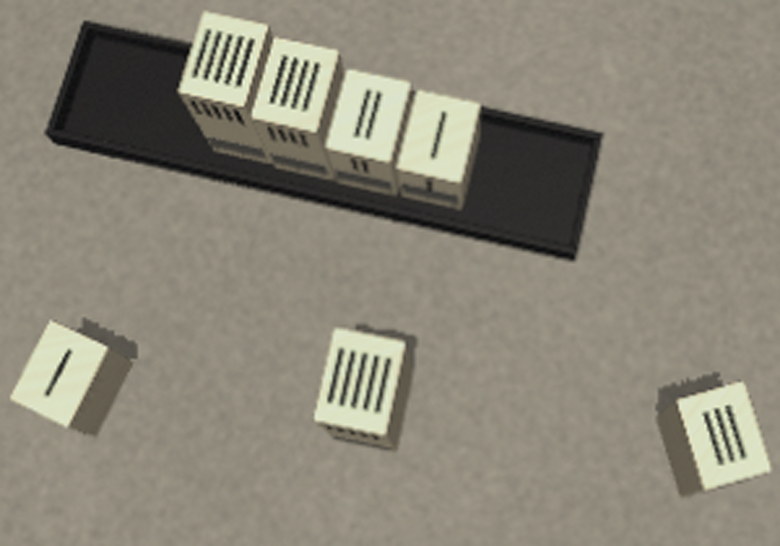

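The crop confirms the white three-bar carton at crop (722,436). In the tray, cartons 1, 2, 4 and 5 show one, two, four and five bars at (440,135), (368,128), (296,90) and (223,60). The rotation comes as a rotation vector, so I'll fix that and rerun the measurement.

```bash
sed -i 's/np.array(p\["rotation"\])@/cv2.Rodrigues(np.array(p["rotation"],float))[0]@/' h.py
cat > tops.py <<'E'
from h import *
def tops(p,zs):
    g=cv2.cvtColor(p["color"],cv2.COLOR_RGB2GRAY)
    m=(g>185).astype(np.uint8); m[:128]=0
    cs,_=cv2.findContours(m,cv2.RETR_EXTERNAL,cv2.CHAIN_APPROX_NONE)
    for c in cs:
        if cv2.contourArea(c)<200: continue
        u=c[:,0,:].mean(0)
        for z in zs:
            w=np.array([at_z(p,q,z)[:2] for q in c[:,0]],np.float32)
            r=cv2.minAreaRect(w)
            print(np.round(u),z,np.round(r[0],1),np.round(r[1],1),round(r[2],1))
E
python3 - <<'E'
from tops import *
p=grab_frame("top")
tops(p,(60,84,76,100,112))
for q in [(184,187),(464,247),(450,313),(166,250)]: print(np.round(at_z(p,np.array(q)/1.4,20)[:2]))
E
```

```text
[378. 292.] 60 [ 443.7 -187.9] [53.3 40.6] 22.1
[378. 292.] 84 [ 440.8 -183.4] [51.5 39.3] 22.1
[378. 292.] 76 [ 441.8 -184.9] [52.1 39.7] 22.1
[378. 292.] 100 [ 438.9 -180.4] [50.4 38.4] 22.1
[378. 292.] 112 [ 437.5 -178.2] [49.5 37.7] 22.1
[238. 271.] 60 [450.8  23.2] [41.6 53.9] 85.0
[238. 271.] 84 [447.7  20.8] [40.3 52.2] 85.0
[238. 271.] 76 [448.7  21.6] [40.7 52.8] 85.0
[238. 271.] 100 [445.6  19.1] [39.4 51. ] 85.0
[238. 271.] 112 [444.1  17.9] [38.7 50.1] 85.0
[122. 268.] 60 [433.9 198.2] [38.3 51. ] 73.0
[122. 268.] 84 [431.3 190.1] [37.1 49.3] 73.0
[122. 268.] 76 [432.2 192.8] [37.5 49.9] 73.0
[122. 268.] 100 [429.6 184.6] [36.2 48.2] 73.0
[122. 268.] 112 [428.4 180.5] [35.6 47.4] 73.0
[268. 177.] 60 [603.2  -3.8] [38.3 51.4] 83.4
[268. 177.] 84 [595.1  -5.4] [37.1 49.7] 83.4
[268. 177.] 76 [597.8  -4.8] [37.5 50.3] 83.4
[268. 177.] 100 [589.7  -6.4] [36.2 48.6] 83.4
[268. 177.] 112 [585.7  -7.2] [35.6 47.7] 83.4
[241. 169.] 60 [611.4  40.1] [39.7 52.4] 83.6
[241. 169.] 84 [603.   37.1] [38.4 50.7] 83.6
[241. 169.] 76 [605.8  38.1] [38.8 51.3] 83.6
[241. 169.] 100 [597.5  35.1] [37.5 49.5] 83.6
[241. 169.] 112 [593.3  33.6] [36.9 48.7] 83.6
[213. 157.] 60 [626.2  87.5] [40.9 54.1] 83.2
[213. 157.] 84 [617.4  83. ] [39.6 52.4] 83.2
[213. 157.] 76 [620.3  84.5] [40. 53.] 83.2
[213. 157.] 100 [611.5  79.9] [38.7 51.2] 83.2
[213. 157.] 112 [607.1  77.7] [38.  50.3] 83.2
[186. 147.] 60 [637.9 134.2] [42.  55.3] 83.9
[186. 147.] 84 [628.7 128.2] [40.7 53.5] 83.9
[186. 147.] 76 [631.8 130.2] [41.1 54.1] 83.9
[186. 147.] 100 [622.6 124.1] [39.7 52.3] 83.9
[186. 147.] 112 [618.  121.1] [39.1 51.4] 83.9
[668. 242.]
[ 630. -105.]
[548. -96.]
[585. 247.]
```

```bash
cat >> h.py <<'E'
def st():
    s=get_state();R=cv2.Rodrigues(np.array(s["tcp_rot"],float))[0]
    print("t",round(float(s["time"]),2),"pos",np.round(s["tool_pos"],1),"x",np.round(R[:,0],3),"jaw yaw",round(float(np.degrees(np.arctan2(R[1,1],R[0,1]))),1),"F",np.round(s["contact_force"],1),"w",round(float(s["grip_width"]),1),"q6",round(float(s["q"][5]),2))
E
python3 -c "
from h import *
st()"
```

```text
t 1.0 pos [260.3 512.7 253.3] x [ 0.  0. -1.] jaw yaw 63.1 F [1.4 0.  0.3] w 85.0 q6 -0.21
```

Request:
{"method": "carry_out", "body": {"targets": [[8.5, 2.3, -3.16, -0.5, 0, 0, -4.64], [8.5, 4.6, -6.33, -1, 0, 0, -9.28], [8.5, 6.9, -9.49, -1.5, 0, 0, -13.92], [8.5, 9.2, -12.66, -2, 0, 0, -18.56], [8.5, 11.5, -15.82, -2.5, 0, 0, -23.2]], "squeeze": 20}}

```text
time: 1.42
tool_pos: [376.0, 353.0, 228.2]
tcp_rot: [0.686, 1.459, -0.685]
contact_force: [0.1, 0.8, -0.2]
grip_width: 84.9
```

Request:
{"method": "carry_out", "body": {"targets": [[8.5, 2.3, -3.16, -0.5, 0, 0, -4.64], [8.5, 4.6, -6.33, -1, 0, 0, -9.28], [8.5, 6.9, -9.49, -1.5, 0, 0, -13.92], [8.5, 9.2, -12.66, -2, 0, 0, -18.56], [8.5, 11.5, -15.82, -2.5, 0, 0, -23.2]]}}

```text
time: 1.83
tool_pos: [491.2, 194.5, 203.3]
tcp_rot: [0.996, 1.331, -0.995]
contact_force: [0.1, 0.3, 0.1]
grip_width: 85.1
```

Request:
{"method": "carry_out", "body": {"targets": [[8.5, 2.3, -3.16, -0.5, 0, 0, -4.64], [8.5, 4.6, -6.33, -1, 0, 0, -9.28], [8.5, 6.9, -9.49, -1.5, 0, 0, -13.92], [8.5, 9.2, -12.66, -2, 0, 0, -18.56], [8.5, 11.55, -15.82, -2.5, 0, 0, -23.2]]}}

```text
time: 2.25
tool_pos: [606.7, 36.3, 178.1]
tcp_rot: [1.296, 1.151, -1.295]
contact_force: [0.5, 0.7, -0.6]
grip_width: 84.6
```

Request:
{"method": "carry_out", "body": {"targets": [[8.5, 0, 0.1, -3, 0, 0, 0], [8.5, 0, 0.1, -6, 0, 0, 0], [8.5, 0, 0.1, -8.5, 0, 0, 0], [8.5, 0, 0.1, -10.5, 0, 0, 0], [8.5, 0, 0.1, -11.5, 0, 0, 0]]}}

```text
time: 2.67
tool_pos: [603.8, 39.2, 59.9]
tcp_rot: [1.291, 1.157, -1.296]
contact_force: [-1.2, -0.2, -0.3]
grip_width: 85.1
```

Request:
{"method": "carry_out", "body": {"targets": [[4, 0, 0, 0, 0, 0, 0], [4, 0, 0, 0, 0, 0, 0], [4, 0, 0, 0, 0, 0, 0], [4, 0, 0, 0, 0, 0, 0], [4, 0, 0, 0, 0, 0, 0]]}}

```text
time: 3.08
tool_pos: [607.2, 39.0, 65.2]
tcp_rot: [1.294, 1.151, -1.29]
contact_force: [-0.8, -0.2, 3.5]
grip_width: 51.7
```

```bash
python3 - <<'E'
from h import *
st();p=grab_frame("scene");save(p,"s2.png",(180,100,480,300),2.6);st()
E
```

```text
t 3.08 pos [607.2  39.   65.2] x [ 0.003 -0.    -1.   ] jaw yaw -6.5 F [-0.8 -0.2  3.5] w 51.7 q6 -0.02
t 3.13 pos [607.2  39.   65.3] x [ 0.003 -0.    -1.   ] jaw yaw -6.5 F [0.8 0.3 5.4] w 52.0 q6 -0.02
```

View pics/s2.png

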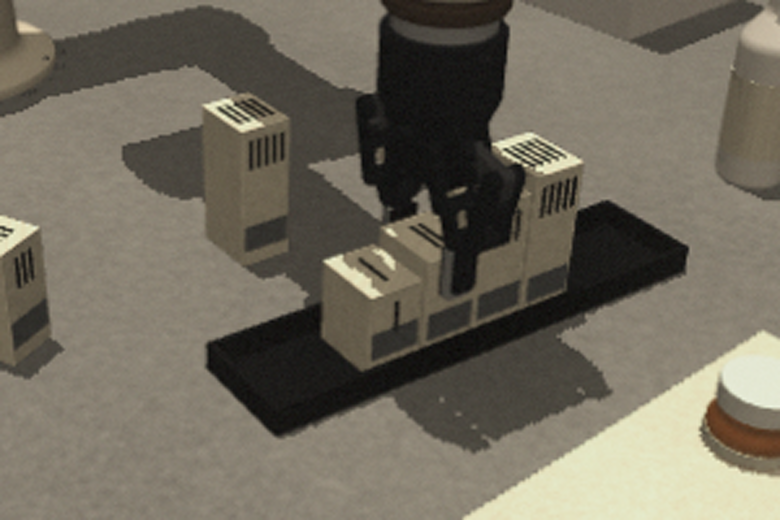

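The crop shows carton two held across its x faces, with the fingers at (400,200) and (465,270) and all the cartons upright. I'll slide it 30 mm towards -y.

Request:
{"method": "carry_out", "body": {"targets": [[4, -0.05, -0.4, 0, 0, 0, 0], [4, -0.13, -1.2, 0, 0, 0, 0], [4, -0.22, -2.0, 0, 0, 0, 0], [4, -0.3, -2.7, 0, 0, 0, 0], [4, -0.34, -3.0, 0, 0, 0, 0]]}}

```text
time: 3.55
tool_pos: [603.9, 8.6, 65.3]
tcp_rot: [1.295, 1.151, -1.29]
contact_force: [0.4, 2.8, 6.4]
grip_width: 51.7
```

Request:
{"method": "carry_out", "body": {"targets": [[4, 0, 0, 0, 0, 0, 0], [8.5, 0, 0, 0, 0, 0, 0], [8.5, 0, 0, 0, 0, 0, 0], [8.5, 0, 0, 0, 0, 0, 0], [8.5, 0, 0, 0, 0, 0, 0]]}}

```text
time: 3.97
tool_pos: [602.0, 9.2, 62.9]
tcp_rot: [1.292, 1.154, -1.293]
contact_force: [-0.9, -0.4, -0.4]
grip_width: 85.1
```

Request:
{"method": "carry_out", "body": {"targets": [[8.5, 0, 0, 2, 0, 0, 0], [8.5, 0, 0, 5, 0, 0, 0], [8.5, 0, 0, 8, 0, 0, 0], [8.5, 0, 0, 10, 0, 0, 0], [8.5, 0, 0, 10.5, 0, 0, 0]]}}

```text
time: 4.38
tool_pos: [604.7, 8.8, 172.8]
tcp_rot: [1.295, 1.147, -1.287]
contact_force: [0.2, -0.0, 0.2]
grip_width: 85.1
```

Request:
{"method": "carry_out", "body": {"targets": [[8.5, 0.4, 3.0, 0, 0, 0, 0], [8.5, 0.9, 6.5, 0, 0, 0, 0], [8.5, 0.9, 7.1, -2, 0, 0, 0], [8.5, 0.9, 7.1, -5.5, 0, 0, 0], [8.5, 0.9, 7.1, -8, 0, 0, 0]]}}

```text
time: 4.8
tool_pos: [610.1, 81.2, 85.3]
tcp_rot: [1.29, 1.156, -1.293]
contact_force: [-0.5, -0.2, -0.2]
grip_width: 84.8
```

Request:
{"method": "carry_out", "body": {"targets": [[4, 0, 0, 0, 0, 0, 0], [4, 0, 0, 0, 0, 0, 0], [4, 0, 0, 0, 0, 0, 0], [4, 0, 0, 0, 0, 0, 0], [4, 0, 0, 0, 0, 0, 0]]}}

```text
time: 5.22
tool_pos: [612.7, 79.8, 90.2]
tcp_rot: [1.294, 1.151, -1.29]
contact_force: [0.5, 0.5, -0.8]
grip_width: 51.7
```

Request:
{"method": "carry_out", "body": {"targets": [[4, 0.05, 0.4, 0, 0, 0, 0], [4, 0.13, 1.2, 0, 0, 0, 0], [4, 0.22, 2.0, 0, 0, 0, 0], [4, 0.3, 2.7, 0, 0, 0, 0], [4, 0.34, 3.0, 0, 0, 0, 0]]}}

```text
time: 5.63
tool_pos: [615.5, 111.3, 89.2]
tcp_rot: [1.292, 1.152, -1.29]
contact_force: [-1.0, -2.3, 3.7]
grip_width: 51.8
```

Request:
{"method": "carry_out", "body": {"targets": [[4, 0, 0, 0, 0, 0, 0], [8.5, 0, 0, 0, 0, 0, 0], [8.5, 0, 0, 0, 0, 0, 0], [8.5, 0, 0, 0, 0, 0, 0], [8.5, 0, 0, 0, 0, 0, 0]]}}

```text
time: 6.05
tool_pos: [614.5, 110.0, 87.9]
tcp_rot: [1.292, 1.154, -1.293]
contact_force: [-0.4, -0.4, -0.1]
grip_width: 85.2
```

Request:
{"method": "carry_out", "body": {"targets": [[8.5, 0, 0, 2, 0, 0, 0], [8.5, 0, 0, 5, 0, 0, 0], [8.5, 0, 0, 9, 0, 0, 0], [8.5, -2, -3, 10, 0, 0, 0], [8.5, -4, -6, 10, 0, 0, 0]]}}

```text
time: 6.47
tool_pos: [577.5, 49.9, 193.4]
tcp_rot: [1.295, 1.147, -1.284]
contact_force: [0.9, -0.9, 0.3]
grip_width: 85.1
```

Request:
{"method": "carry_out", "body": {"targets": [[8.5, -1.91, -3.33, 0, 0, 0, 4.1], [8.5, -3.83, -6.66, 0, 0, 0, 8.2], [8.5, -5.74, -10.0, 0, 0, 0, 12.3], [8.5, -7.66, -13.3, 0, 0, 0, 16.3], [8.5, -9.57, -16.6, 0, 0, 0, 20.4]]}}

```text
time: 6.88
tool_pos: [477.8, -117.2, 188.2]
tcp_rot: [1.026, 1.315, -1.026]
contact_force: [0.2, -1.0, -0.3]
grip_width: 85.0
```

Request:
{"method": "carry_out", "body": {"targets": [[8.5, -1.91, -3.33, 0, 0, 0, 4.1], [8.5, -3.84, -6.73, 0, 0, 0, 8.2], [8.5, -3.84, -6.73, 0, 0, 0, 8.2], [8.5, -3.84, -6.73, -1, 0, 0, 8.2], [8.5, -3.84, -6.73, -4, 0, 0, 8.2]]}}

```text
time: 7.3
tool_pos: [443.5, -185.2, 151.5]
tcp_rot: [0.921, 1.357, -0.921]
contact_force: [1.1, 0.3, -0.6]
grip_width: 84.9
```

```bash
python3 - <<'E'
from tops import *
st();p=grab_frame("top");save(p,"t3.png",(120,100,480,340),2.2);tops(p,(76,84,100,112))
E
```

```text
t 7.3 pos [ 443.5 -185.2  151.5] x [ 0.008 -0.005 -1.   ] jaw yaw 22.0 F [ 1.1  0.3 -0.6] w 84.9 q6 -1.03
[373. 406.] 76 [ 289.6 -196.8] [49.1 78.6] 5.3
[373. 406.] 84 [ 290.4 -195.1] [48.5 77.7] 5.3
[373. 406.] 100 [ 291.8 -191.9] [47.4 75.9] 5.3
[373. 406.] 112 [ 293.  -189.5] [46.6 74.6] 5.3
[490. 351.] 76 [ 373.8 -355. ] [22.4 56. ] 61.0
[490. 351.] 84 [ 373.6 -351.6] [22.2 55.3] 61.0
[490. 351.] 100 [ 373.2 -344.9] [21.7 54.1] 61.0
[490. 351.] 112 [ 373.  -339.8] [21.3 53.2] 61.0
[397. 365.] 76 [ 339.1 -216.9] [214.8  66.3] 51.6
[397. 365.] 84 [ 339.3 -215.1] [212.4  65.6] 51.6
[397. 365.] 100 [ 339.7 -211.4] [207.6  64.1] 51.6
[397. 365.] 112 [ 340.  -208.6] [204.  63.] 51.6
[312. 322.] 76 [389.4 -94.8] [ 35.1 148.3] 53.0
[312. 322.] 84 [389.  -94.3] [ 34.7 146.7] 53.0
[312. 322.] 100 [388.3 -93.4] [ 33.9 143.4] 53.0
[312. 322.] 112 [387.8 -92.6] [ 33.3 140.9] 53.0
[238. 271.] 76 [448.9  21.4] [41.  53.1] 85.2
[238. 271.] 84 [447.8  20.6] [40.5 52.6] 85.2
[238. 271.] 100 [445.8  19. ] [39.6 51.4] 85.2
[238. 271.] 112 [444.2  17.8] [38.9 50.5] 85.2
[538. 288.] 76 [ 470.5 -430.8]
[... 999 characters left out ...]
.] 84 [ 601.4 -252. ] [ 29.3 141.1] 53.0
[429. 191.] 100 [ 595.9 -247.5] [ 28.6 137.9] 53.0
[429. 191.] 112 [ 591.7 -244.1] [ 28.1 135.5] 53.0
[261. 172.] 76 [604.6   7.5] [39.7 51.3] 83.6
[261. 172.] 84 [601.9   6.9] [39.3 50.7] 83.6
[261. 172.] 100 [596.3   5.5] [38.4 49.6] 83.6
[261. 172.] 112 [592.2   4.6] [37.7 48.7] 83.6
[193. 153.] 76 [624.4 116.9] [40.6 53.2] 83.6
[193. 153.] 84 [621.5 115.1] [40.2 52.6] 83.6
[193. 153.] 100 [615.5 111.3] [39.3 51.4] 83.6
[193. 153.] 112 [611.  108.5] [38.6 50.6] 83.6
[166. 144.] 76 [634.8 162.1] [40.7 54.1] 83.6
[166. 144.] 84 [631.7 159.7] [40.3 53.5] 83.6
[166. 144.] 100 [625.5 154.9] [39.4 52.3] 83.6
[166. 144.] 112 [620.9 151.4] [38.7 51.4] 83.6
```

View pics/t3.png

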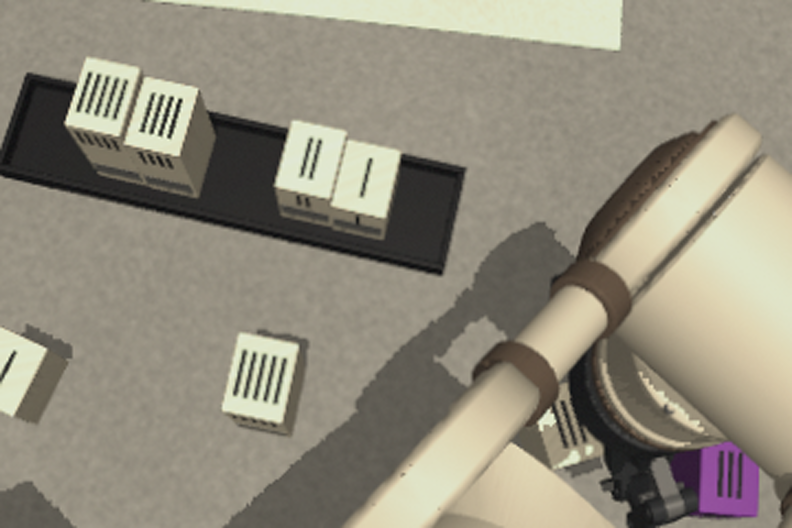

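The gap is open: cartons two and four are at (312,160) and (168,118) in the crop, 104 mm between centres, with midpoint (610,59). The gripper is over carton three at (570,430), clear of the purple one. I'll descend and grip.

Request:
{"method": "carry_out", "body": {"targets": [[8.5, 0, 0.1, -2.5, 0, 0, 0], [8.5, 0, 0.1, -5, 0, 0, 0], [8.5, 0, 0.1, -7, 0, 0, 0], [8.5, 0, 0.1, -8.2, 0, 0, 0], [8.5, 0, 0.1, -8.2, 0, 0, 0]]}}

```text
time: 7.77
tool_pos: [438.7, -179.1, 62.9]
tcp_rot: [0.922, 1.376, -0.92]
contact_force: [-1.0, 0.3, 0.4]
grip_width: 85.3
```

Request:
{"method": "carry_out", "body": {"targets": [[4, 0, 0, 0, 0, 0, 0], [4, 0, 0, 0, 0, 0, 0], [4, 0, 0, 0, 0, 0, 0], [4, 0, 0, 0, 0, 0, 0], [4, 0, 0, 0, 0, 0, 0]], "squeeze": 30}}

```text
time: 8.18
tool_pos: [441.7, -182.7, 67.6]
tcp_rot: [0.921, 1.365, -0.92]
contact_force: [-0.5, 1.0, 4.4]
grip_width: 51.9
```

```bash
python3 -c "
from h import *
st();p=grab_frame('scene');save(p,'s4.png',(60,120,300,300),3);st()"
```

```text
t 8.18 pos [ 441.7 -182.7   67.6] x [ 0.002 -0.001 -1.   ] jaw yaw 22.1 F [-0.5  1.   4.4] w 51.9 q6 -1.03
t 8.23 pos [ 441.7 -182.7   67.6] x [ 0.002 -0.001 -1.   ] jaw yaw 22.1 F [-0.  -0.   6.1] w 51.6 q6 -1.03
```

View pics/s4.png

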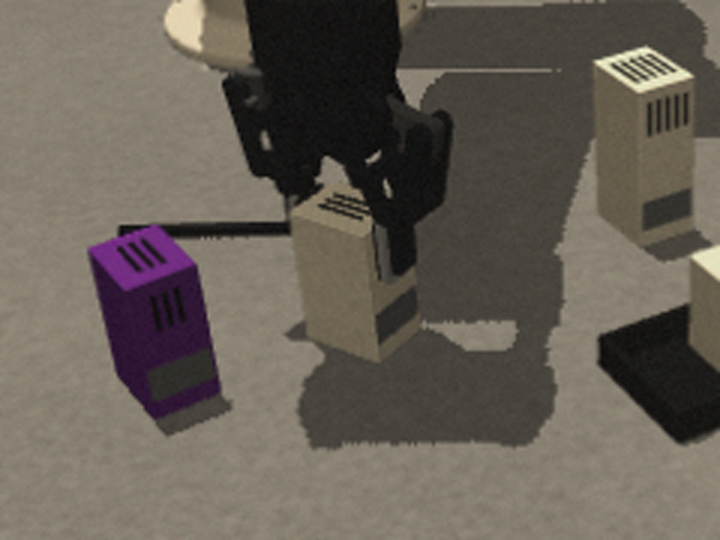

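The white three-bar carton is gripped upright at (355,270). I'll lift it and carry it over the gap.

Request:
{"method": "carry_out", "body": {"targets": [[4, 0, 0, 1.5, 0, 0, 0], [4, 0, 0, 4.5, 0, 0, 0], [4, 0, 0, 8, 0, 0, 0], [4, 0, 0, 11.5, 0, 0, 0], [4, 0, 0, 13.5, 0, 0, 0]], "squeeze": 40}}

```text
time: 8.65
tool_pos: [441.7, -183.0, 205.3]
tcp_rot: [0.92, 1.362, -0.92]
contact_force: [0.2, -0.3, 0.2]
grip_width: 51.3
```

Request:
{"method": "carry_out", "body": {"targets": [[4, 0.84, 1.2, 0, 0, 0, -1.4], [4, 2.8, 4.0, 0, 0, 0, -5], [4, 4.8, 6.9, 0, 0, 0, -8.5], [4, 6.8, 9.8, 0, 0, 0, -12], [4, 8.8, 12.65, 0, 0, 0, -15.5]]}}

```text
time: 9.07
tool_pos: [529.1, -54.3, 201.2]
tcp_rot: [1.127, 1.26, -1.127]
contact_force: [0.3, -0.2, 0.2]
grip_width: 51.5
```

Request:
{"method": "carry_out", "body": {"targets": [[4, 2.0, 2.85, 0, 0, 0, -3.5], [4, 4.0, 5.7, 0, 0, 0, -7], [4, 6.0, 8.6, 0, 0, 0, -10.5], [4, 7.4, 10.6, 0, 0, 0, -12.5], [4, 8.05, 11.55, 0, 0, 0, -13.1]]}}

```text
time: 9.48
tool_pos: [610.1, 62.7, 200.8]
tcp_rot: [1.293, 1.154, -1.292]
contact_force: [0.9, 0.1, -1.0]
grip_width: 51.9
```

Request:
{"method": "carry_out", "body": {"targets": [[4, 0, 0, 0, 0, 0, 0], [4, 0, 0, -1, 0, 0, 0], [4, 0, 0, -2, 0, 0, 0], [4, 0, 0, -2.5, 0, 0, 0], [4, 0, 0, -2.5, 0, 0, 0]]}}

```text
time: 9.9
tool_pos: [607.3, 59.0, 173.5]
tcp_rot: [1.291, 1.156, -1.297]
contact_force: [-0.1, 0.2, -0.8]
grip_width: 51.6
```

```bash
python3 -c "
from h import *
st();p=grab_frame('scene');save(p,'s5.png',(220,60,480,270),2.8);st()"
```

```text
t 9.9 pos [607.3  59.  173.5] x [-0.005  0.    -1.   ] jaw yaw -6.6 F [-0.1  0.2 -0.8] w 51.6 q6 0.01
t 9.95 pos [608.   59.  174.7] x [-0.003  0.    -1.   ] jaw yaw -6.6 F [-0.7 -0.  -1.5] w 51.4 q6 0.01
```

View pics/s5.png

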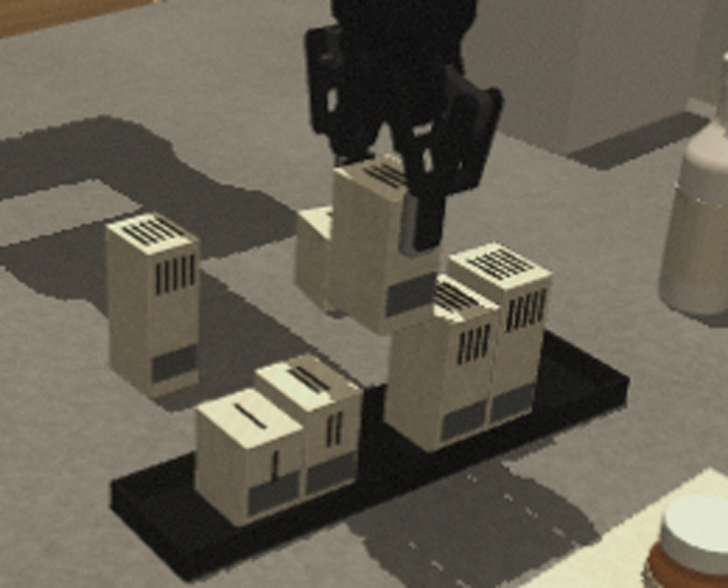

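The crop shows carton three hanging at (385,245), square over the gap between carton two (308,420) and carton four (440,370). I'll lower it.

Request:
{"method": "carry_out", "body": {"targets": [[4, 0, 0, -1.3, 0, 0, 0], [4, 0, 0, -3, 0, 0, 0], [4, 0, 0, -4.7, 0, 0, 0], [4, 0, 0, -6.2, 0, 0, 0], [4, 0, 0, -7.4, 0, 0, 0]]}}

```text
time: 10.37
tool_pos: [608.5, 59.6, 100.4]
tcp_rot: [1.292, 1.154, -1.294]
contact_force: [0.2, -1.3, -1.6]
grip_width: 51.3
```

Request:
{"method": "carry_out", "body": {"targets": [[4, 0, 0, -0.7, 0, 0, 0], [4, 0, 0, -1.3, 0, 0, 0], [4, 0, 0, -1.9, 0, 0, 0], [4, 0, 0, -2.4, 0, 0, 0], [4, 0, 0, -2.5, 0, 0, 0]]}}

```text
time: 10.78
tool_pos: [609.0, 59.8, 76.7]
tcp_rot: [1.292, 1.154, -1.293]
contact_force: [-0.2, -0.7, 0.0]
grip_width: 51.4
```

Request:
{"method": "carry_out", "body": {"targets": [[4, 0, 0, 0, 0, 0, 0], [4, 0, 0, 0, 0, 0, 0], [4, 0, 0, -0.1, 0, 0, 0], [4, 0, 0, -0.2, 0, 0, 0], [4, 0, 0, -0.2, 0, 0, 0]]}}

```text
time: 11.2
tool_pos: [609.3, 59.8, 75.4]
tcp_rot: [1.293, 1.153, -1.292]
contact_force: [-0.5, -0.1, -1.5]
grip_width: 51.5
```

```bash
python3 -c "
from h import *
st();p=grab_frame('scene');save(p,'s6.png',(220,60,480,270),2.8);st()"
```

```text
t 11.2 pos [609.3  59.8  75.4] x [ 0. -0. -1.] jaw yaw -6.5 F [-0.5 -0.1 -1.5] w 51.5 q6 0.01
t 11.25 pos [609.2  59.8  75.3] x [ 0. -0. -1.] jaw yaw -6.5 F [-0.3 -0.1  0.1] w 51.5 q6 0.01
```

View pics/s6.png

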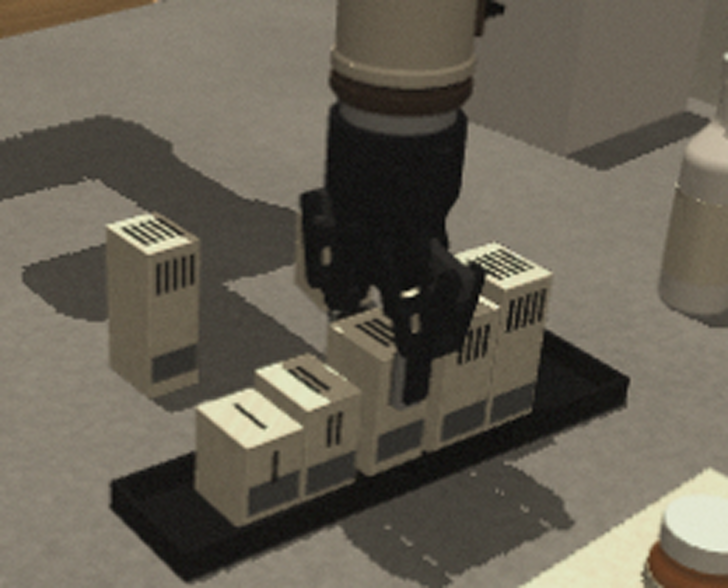

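Carton three is in the gap at (385,400), about 4 mm above the floor and clear of its neighbours. I'll lower it gently until it makes contact.

Request:
{"method": "carry_out", "body": {"targets": [[4, 0, 0, -0.1, 0, 0, 0], [4, 0, 0, -0.2, 0, 0, 0], [4, 0, 0, -0.3, 0, 0, 0], [4, 0, 0, -0.35, 0, 0, 0], [4, 0, 0, -0.35, 0, 0, 0]]}}

```text
time: 11.67
tool_pos: [609.2, 59.8, 71.8]
tcp_rot: [1.292, 1.153, -1.293]
contact_force: [0.5, 0.9, -0.6]
grip_width: 51.6
```

Request:
{"method": "carry_out", "body": {"targets": [[4, 0, 0, -0.05, 0, 0, 0], [4, 0, 0, -0.1, 0, 0, 0], [4, 0, 0, -0.15, 0, 0, 0], [4, 0, 0, -0.2, 0, 0, 0], [4, 0, 0, -0.2, 0, 0, 0]]}}

```text
time: 12.08
tool_pos: [609.9, 59.8, 71.6]
tcp_rot: [1.293, 1.152, -1.292]
contact_force: [-3.9, 1.7, 9.8]
grip_width: 51.5
```

Contact: 9.8 N upwards at TCP 71.6 mm, which matches the expected height. I'll release and retreat.

Request:
{"method": "carry_out", "body": {"targets": [[4, 0, 0, 0.1, 0, 0, 0], [6, 0, 0, 0.1, 0, 0, 0], [8.5, 0, 0, 0.1, 0, 0, 0], [8.5, 0, 0, 0.1, 0, 0, 0], [8.5, 0, 0, 0.1, 0, 0, 0]]}}

```text
time: 12.5
tool_pos: [609.0, 59.8, 70.5]
tcp_rot: [1.292, 1.154, -1.293]
contact_force: [-0.4, -0.4, -0.1]
grip_width: 85.2
```

Request:
{"method": "carry_out", "body": {"targets": [[8.5, 0, 0, 1.5, 0, 0, 0], [8.5, 0, 0, 4, 0, 0, 0], [8.5, 0, 0, 7, 0, 0, 0], [8.5, 0, 0, 10, 0, 0, 0], [8.5, 0, 0, 14, 0, 0, 0]]}}

```text
time: 12.92
tool_pos: [607.6, 59.9, 209.7]
tcp_rot: [1.291, 1.157, -1.296]
contact_force: [1.3, 0.0, -0.8]
grip_width: 84.9
```

Request:
{"method": "carry_out", "body": {"targets": [[8.5, -3, 2, 0, 0, 0, 0], [8.5, -6, 4.5, 0, 0, 0, 0], [8.5, -9, 7, 0, 0, 0, 0], [8.5, -12, 9.5, 0, 0, 0, 0], [8.5, -15, 12, 0, 0, 0, 0]]}}

```text
time: 13.33
tool_pos: [457.6, 180.5, 210.6]
tcp_rot: [1.293, 1.153, -1.293]
contact_force: [-0.1, 0.7, 0.1]
grip_width: 85.1
```

Request:
{"method": "carry_out", "body": {"targets": [[8.5, -2, 3, 0, 0, 0, 0], [8.5, -4, 6, 0, 0, 0, 0], [8.5, -6, 9, 0, 0, 0, 0], [8.5, -7, 11, 0, 0, 0, 0], [8.5, -7, 11, 0, 0, 0, 0]]}}

```text
time: 13.75
tool_pos: [386.9, 292.7, 210.7]
tcp_rot: [1.29, 1.157, -1.289]
contact_force: [0.6, -0.2, -0.8]
grip_width: 84.7
```

```bash
python3 - <<'E'
from tops import *
st();p=grab_frame("top");tops(p,(76,88,100))
q=grab_frame("scene")
a=cv2.resize(p["color"][100:260,120:380],None,fx=2,fy=2);b=cv2.resize(q["color"][110:270,220:480],None,fx=2,fy=2)
cv2.imwrite("pics/end.png",np.vstack([a,b])[:600,:,::-1]);st()
E
```

```text
t 13.75 pos [386.9 292.7 210.7] x [-0.001  0.001 -1.   ] jaw yaw -6.3 F [ 0.6 -0.2 -0.8] w 84.7 q6 0.51
[238. 271.] 76 [448.8  21.6] [40.8 52.8] 85.6
[238. 271.] 88 [447.3  20.3] [40.1 52. ] 85.6
[238. 271.] 100 [445.7  19.1] [39.4 51.1] 85.6
[126. 266.] 76 [432.4 192.4] [36.9 49.3] 73.1
[126. 266.] 88 [431.1 188.4] [36.3 48.5] 73.1
[126. 266.] 100 [429.8 184.3] [35.7 47.6] 73.1
[286. 181.] 76 [594.7 -32.5] [37.6 50.3] 83.6
[286. 181.] 88 [590.7 -32.9] [37.  49.5] 83.6
[286. 181.] 100 [586.7 -33.2] [36.4 48.7] 83.6
[261. 172.] 76 [604.4   7.2] [39.3 51.2] 84.0
[261. 172.] 88 [600.3   6.2] [38.7 50.3] 84.0
[261. 172.] 100 [596.1   5.2] [38.  49.5] 84.0
[227. 162.] 76 [614.7  61.6] [39.4 52.2] 83.6
[227. 162.] 88 [610.3  59.7] [38.7 51.3] 83.6
[227. 162.] 100 [606.   57.8] [38.1 50.4] 83.6
[193. 152.] 76 [624.4 117. ] [40.6 53. ] 83.3
[193. 152.] 88 [619.9 114.2] [40.  52.2] 83.3
[193. 152.] 100 [615.5 111.3] [39.3 51.3] 83.3
[166. 144.] 76 [634.7 162. ] [40.7 53.6] 84.2
[166. 144.] 88 [630.  158.4] [40.  52.7] 84.2
[166. 144.] 100 [625.4 154.9] [39.3 51.8] 84.2
t 13.85 pos [388.9 290.2 210.7] x [ 0. -0. -1.] jaw yaw -6.4 F [-0.3 -0.9 -0.2] w 85.2 q6 0.5
```

View pics/end.png

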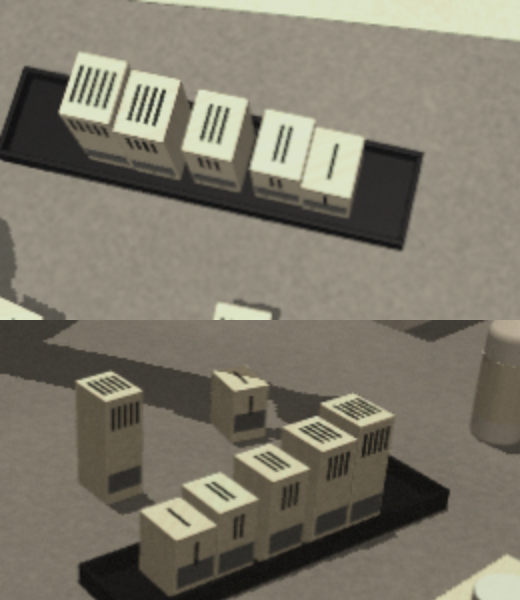

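Both views show the row standing upright in order, one to five. Carton three is at (217,140) in the top view, about 53 mm centre to centre from each neighbour and square to the tray. The gripper is clear, so I'll hand in.

```bash
python3 -c "
from workcell import *
print(sign_off())"
```

```text
the job is handed in; nothing more can be done
None
```

Carton three now stands in the tray between cartons two and four, and the job is handed in after about 14 s of the 51 s allowed. The system gave no verdict.

- **Making room:** I gripped cartons two and four across their x faces and slid each 30 mm outwards. They ended about 104 mm apart, centre to centre, against the 82 mm needed.
- **Placing carton three:** I picked up the white three-bar carton and lowered it slowly until the wrist felt the tray floor, at about 10 N. I then released it and backed the arm away.

In the last pictures all five cartons stand upright. Carton three is at about (610, 60) mm, roughly 53 mm from each neighbour and square to the tray within about 1 degree. The gripper is open and clear of everything. No check failed or disagreed, but I did not measure speeds or exact tilts.

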